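# Tip the slide tray down and seat it on the warmer

## Robot

A 6-joint arm with a two-finger parallel gripper is mounted at the origin on the work surface. World frame = base frame: x ahead of the robot, y to its left, z up, the work surface at z = 0. Lengths are in m, angles in rad, forces in N, time in s.
With the tool pointing down it reaches from about 0.375 to 0.9 m from the base axis. Payload 3.1 kg.
Tool frame: the origin (TCP) lies midway between the tips of the shut fingers; the grasp point (between the pads) lies 19 mm behind it; z points along the fingers, y is the line along which they close (so a half turn about z gives the same grasp; the last joint's range is limited). The gripper opens to 87 mm and grips with 3 to 60 N. Pads are 19 mm wide; open, the fingers measure 117 mm over their backs; the gripper's body (75 mm by 190 mm) begins 51 mm behind the grasp point.
Start: joints at [-1.296, 0.527, 1.433, -0, 1.181, -0.178], TCP at [0.274, -0.562, 0.223] pointing down, gripper open.
Joint ranges: [-3.08, 3.08], [-0.75, 2.2], [0.22, 2.44], [-1.43, 4.57], [0, 2.65], [-2.85, 2.85]. Speed limits (rad/s): [2.79, 2.79, 3.14, 3.14, 3.14, 3.14].

## Interface

Orientations are given as a unit quaternion [x, y, z, w].
In Python, from rig import robot gives the robot as it stands.
- The arm moves only by the shell command python3 -m jog 'ROWS' [FORCE]. ROWS is a JSON object of lists of equal length, an entry for each row: "dp": the shift along the tool's x, y, z in mm, a list of three; "delta_rot": the turn, a rotation vector about the tool's x, y, z in rad, a list of three; "gripper": the opening, from -1 (shut) to 1 (fully open). A call has 1 to 12 rows; each row is the pose to reach, as a shift and turn from the pose commanded when the call began, along the tool's axes at that moment; what a row does not reach only later rows make up. A row lasts 1/10 s, in which the tool goes at most 50 mm and 8.59 degrees, less where a joint would pass 70% of its speed; a pose out of reach is approached as far as the arm can. A call with a gripper value outside its range is refused whole. The fingers move at their own pace and stop on an object; FORCE is the grip in N (left out, the last holds). Time passes only in rows, so rows that repeat a pose let the fingers close. It gives the time, the measured TCP pose, the force, the opening and the grip force at its end, in the units of the state.
- robot.get_obs(): the state, without advancing time (a new reading comes with each control period).
- robot.camera(name): name is "scene" or "top" or "wrist"; returns the picture (420x560x3 uint8, red, green, blue); there is no depth.
- robot.camera_model(name): a dict with "fx", "fy", "cx", "cy" (pixels), "xyz" and "orientation" of the camera in the world; the wrist camera has in their place "T_tool_cam" (4x4, takes a point from camera to tool coordinates, whose origin is the TCP and whose axes are the flange's). Camera axes: x right, y down, z forward; pixel columns grow to the right and rows downward; lengths in m; the calibration is good to about 2 mm. A picture is of the moment at which its call begins: read the wrist's pose just before it. camera_model takes no time and is no camera call.
- robot.hand_in(): hands the job in; it is judged then, once.
Trained networks look in the newest picture that a camera, given by its name, has taken for a name from the list of things; names that differ only in an ending like _2 or _b are one class to them, and where a whole thing is asked for, a point or a joint stands for the part that bears it (a point fixed in the world has none). Each returns a list of dicts, best first, with "score" (0 to 1); they miss things now and then, are a little off and sometimes report something else, mostly with a low value. They report only what shows in the picture. A call takes as long as a camera call. They do not tell look-alikes from the thing itself.
- robot.search_frame(name, camera): "rect" ([left, top, right, bottom] in pixels, round what is visible of it).
The state is a dict: "time": time; "q": joint angles; "joint_velocities": joint speeds; "joint_torque": joint torques, N m; "position": TCP position; "tool_rot": TCP orientation; "ft_force": force on the tool from outside, world axes, zero at the start; "moment": the same for the moment, N m; "grip_width": finger opening in m; "grip_force": force on a finger pad.
Only numpy, scipy, OpenCV 4.12 (cv2) and the standard library are available. Lean on these libraries where they do the work, as an engineer would, in place of code of your own. Each camera call takes 0.05 s, during which the arm holds its last target. There are 200 camera calls.

## Task

A blue slide tray has been left standing on its end on the dark hot plate of the slide warmer. Push it over with your fingers so that it comes down on its two orange runners with its slots facing up, then push it squarely up against the aluminium stop rail along the far edge of the plate, so that its long side is flush with the rail, and move clear of it. Only push it, never pick it up, and leave the bottles, the slide mailer and the black slide chamber where they are.

Things in the scene. Friction and masses are not known exactly. Their poses are not given: they have to be found in the camera images.
- tray: blue slide tray, 160 mm long, 70 mm wide, 42 mm thick, about 0.2 kg, loose, standing on one end. Origin: centre of the end it stands on at the start. +z runs along its length (up at the start); +x points out of the side with two orange runners (whole length, 8 mm high, ending at x = +21 mm); -x out of the slot side (blue rim at x = -21 mm, white fins 3 mm deeper); y across its width.
- tray_center (a point): middle of the tray's 160 x 70 x 42 mm block, 80 mm along its +z from its origin, axes as the tray's. Pushed on the slot side near the top, the tray tips towards its +x about the foot of the runners, passes balance at 15 degrees and falls onto the runners: +x then points down, +z is level and this point is 21 mm above the plate.
- warmer: slide warmer, fixed: cream case under a dark, flat, level hot plate of 300 mm (x) by 620 mm (y) whose surface is 70 mm above the bench. Origin: centre of its underside on the bench; x points away from the robot and y to the left (turned up to 12 degrees), z up. Its front face has a dial and a red lamp, not used.
- rail (a point): middle of the stop rail's robot-side face, at the plate's surface, 138 mm from the warmer's origin along its x; axes as the warmer's. The aluminium rail is 12 mm thick, stands 25 mm above the plate and runs 300 mm along y to each side. A tray lying flush has its centre 35 mm in front of this face.
- chamber: black flat slide chamber, 50 x 90 x 17 mm, loose, lying on the right-hand end of the plate; origin at the centre of its underside, 90 mm along its y. Leave alone.
- mailer: white slide mailer with a green cap, 36 x 26 x 82 mm, loose, standing at the left-hand end of the plate; origin at the centre of its underside. Leave alone.
- bottle_orange: clear bottle with an orange cap, 66 mm diameter, 150 mm tall, loose, on the bench at one end of the warmer; origin at the centre of its underside. Leave alone.
- bottle_red: clear bottle with a red cap, 66 mm diameter, 150 mm tall, loose, on the bench at the other end of the warmer; origin at the centre of its underside. Leave alone.
Not all that is in view belongs to the job. Of the things like the tray, leave any that is green or turquoise; of the rest the smaller one is meant.

How it is judged:
On the way, in this order (a step that is already met when the one before it is completed fails the run):
1. the tray lies flat on its runners, slots up, on the hot plate (angle between tray's own x axis and vertical above 3.06 rad and z of tray_center in the frame of rail below 0.028 m), for 0.2 s.
2. the tray is flush against the stop rail (all of step 1 and x of tray_center in the frame of rail above -0.042 m and angle between the z axis of tray and the y axis of warmer, either way round below 0.07 rad and y of tray_center in the frame of rail between -0.225 and 0.225 m), for 0.2 s.
At the end, for the whole second after the job is handed in: The tray lies at rest on its runners, slots up (within 4.5 degrees), between the rail's ends, its long side within 4 degrees of parallel to the rail and its centre within 42 mm of the rail's face (35 mm is flush); the four other things are upright and within 20 mm of where they began (all of step 2 and linear speed of tray below 0.01 m/s and angular speed of tray below 0.1 rad/s and distance of each of chamber, mailer, bottle_orange, bottle_red from where it was at the start of the episode below 0.02 m and angle between each of chamber, mailer, bottle_orange, bottle_red's own z axis and vertical below 0.3 rad); the robot touches nothing.
It fails at once if the tray is lifted: its centre more than 95 mm above the plate (tipping alone takes it to 83 mm) (z of tray_center in the frame of rail above 0.095 m).
It fails at once if the tray is picked up while lying flat: its centre more than 36 mm above the plate (angle between tray's own x axis and vertical above 3.05 rad and z of tray_center in the frame of rail above 0.036 m).
It fails at once if the slide chamber or the slide mailer is shoved more than 20 mm or knocked over (distance of any of chamber, mailer from where it was at the start of the episode above 0.02 m or angle between any of chamber, mailer's own z axis and vertical above 0.3 rad).
It fails at once if a bottle is shoved more than 20 mm or knocked over (distance of any of bottle_orange, bottle_red from where it was at the start of the episode above 0.02 m or angle between any of bottle_orange, bottle_red's own z axis and vertical above 0.3 rad).
It also fails if it takes over 62 s, if anything falls off the work surface, if the arm or the gripper's body presses on something with over 40 N, if the wrist force passes 120 N, or if a joint passes its speed limit or range.

## Working session

There is one attempt and no reset: what is moved stays moved. The work goes in short steps, Python scripts to look and compute and a shell command to move; the robot and the scene stay as the last step left them, time stands still between calls to the robot, and variables do not carry over. Pictures are saved under pics/ and viewed, at most 10 in all, crops included, and the job is handed in when it is done.

```bash
mkdir -p pics; python3 - <<'E'
from rig import robot
import cv2
for c in ("scene","top"):
    cv2.imwrite(f"pics/{c}0.png",robot.camera(c)[:,:,::-1])
    m=robot.camera_model(c);print(c,m)
    for n in ("tray","warmer","chamber","mailer","bottle_orange","bottle_red"):
        print(n,[(x["score"],x["rect"]) for x in robot.search_frame(n,c)][:3])
E
```

```text
scene {'fx': 485.42512117764676, 'fy': 485.42512117764676, 'cx': 279.36589096776856, 'cy': 204.14587717921356, 'xyz': array([1.6904604 , 0.04740111, 0.9162638 ]), 'orientation': array([ 0.60337681,  0.64879436, -0.33815708, -0.31725716])}
tray [(0.89, [245.6, 137.1, 278.7, 197.0]), (0.84, [200.6, 123.8, 236.7, 192.2]), (0.78, [131.0, 169.9, 163.3, 227.5])]
warmer [(0.74, [154.0, 192.9, 385.1, 281.9])]
chamber [(0.85, [176.7, 198.5, 205.6, 209.0])]
mailer [(0.79, [365.1, 187.1, 378.6, 214.7]), (0.15, [248.7, 170.2, 264.6, 233.3])]
bottle_orange [(0.62, [455.3, 211.6, 487.2, 267.7])]
bottle_red [(0.93, [96.4, 174.1, 126.6, 226.8]), (0.53, [245.8, 173.2, 267.8, 231.2])]
top {'fx': 451.9531913966343, 'fy': 451.9531913966343, 'cx': 273.9122778198288, 'cy': 197.9653240164443, 'xyz': array([ 0.23219438, -0.01198205,  1.53518185]), 'orientation': array([-0.69937667,  0.70941808, -0.06676046,  0.0560473 ])}
tray [(0.83, [381.7, 187.3, 414.9, 205.7]), (0.68, [278.1, 228.1, 315.8, 255.8]), (0.57, [281.4, 149.6, 301.5, 183.8])]
warmer [(0.62, [180.9, 124.4, 373.2, 224.4])]
chamber [(0.6, [341.4, 181.4, 371.1, 200.9])]
mailer [(0.69, [182.5, 190.3, 195.3, 207.1])]
bottle_orange [(0.96, [94.6, 157.3, 123.5, 182.8])]
bottle_red [(0.61, [415.3, 185.5, 443.9, 210.1])]
```

View pics/scene0.png

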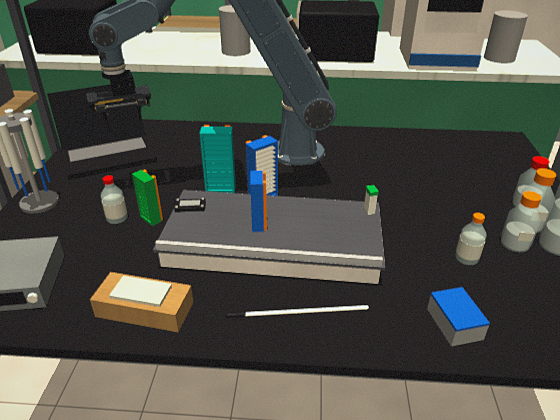

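View pics/top0.png

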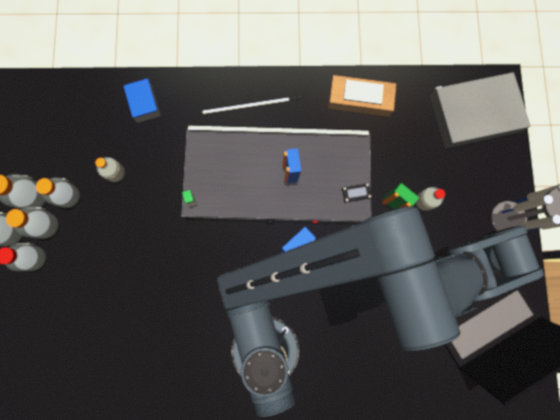

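The scene picture shows the target blue tray on the plate at (258,200), runners facing image-right (+y). The top picture shows it at (290,166), runners on the left. A second blue tray stands on the bench in front of the warmer at (300,240) and is not the target. I'll enlarge both to measure.

```bash
python3 - <<'E'
import cv2
a=cv2.imread("pics/top0.png")[115:230,170:385];cv2.imwrite("pics/tc.png",cv2.resize(a,None,fx=3.7,fy=3.7,interpolation=cv2.INTER_CUBIC))
a=cv2.imread("pics/scene0.png")[130:290,145:395];cv2.imwrite("pics/sc.png",cv2.resize(a,None,fx=3.2,fy=3.2,interpolation=cv2.INTER_CUBIC))
E
```

```text
(no output)
```

View pics/tc.png

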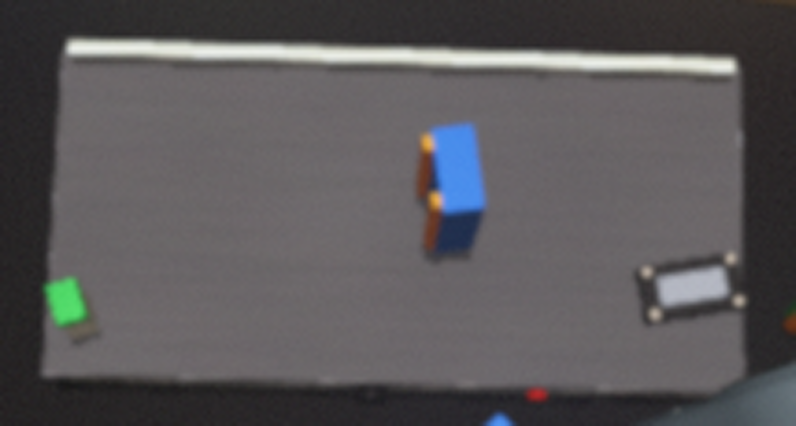

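View pics/sc.png

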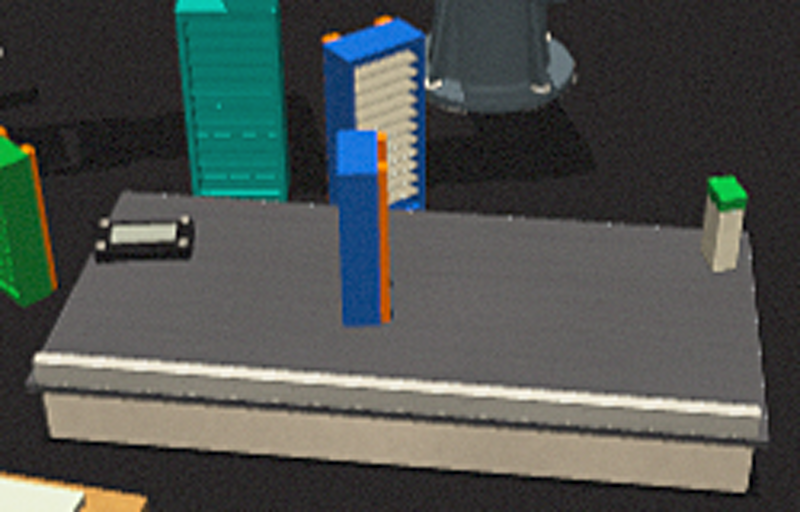

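The crops show the tray's top face at corners (430,127), (472,124), (485,208), (440,213) in the top crop. The rail's inner top edge runs from (66,55) to (735,73), and the chamber is at (690,288). The plate's near edge runs from (42,377) to about (745,392).

```bash
cat > h.py <<'E'
import numpy as np
from scipy.spatial.transform import Rotation as R
from rig import robot
def px(cam,u,v,z):
    m=robot.camera_model(cam);o=np.array(m["xyz"])
    d=R.from_quat(m["orientation"]).apply([(u-m["cx"])/m["fx"],(v-m["cy"])/m["fy"],1])
    return o+d*(z-o[2])/d[2]
def tc(u,v,z): return px("top",(u+.5)/3.7-.5+170,(v+.5)/3.7-.5+115,z)
def sc(u,v,z): return px("scene",(u+.5)/3.2-.5+145,(v+.5)/3.2-.5+130,z)
E
python3 - <<'E'
from h import *
np.set_printoptions(precision=4,suppress=True)
T=np.array([tc(*p,.23) for p in [(430,127),(472,124),(485,208),(440,213)]]);print("toptop",T)
S=[sc(*p,.23) for p in [(338,130),(377,130),(377,172),(337,175)]];print("scenetop",np.array(S))
print("foot scene",sc(343,326,.07),sc(380,325,.07),sc(390,321,.07))
print("foot top",tc(437,252,.07),tc(470,249,.07))
print("rail top",tc(66,55,.095),tc(735,73,.095),"scene outer",sc(35,355,.095),sc(760,408,.095))
print("near",tc(42,377,.07),tc(745,392,.07))
print("cham",[tc(*p,.087)[:2] for p in [(636,266),(730,252),(745,305),(650,322)]])
print("mail",tc(66,302,.152))
o=robot.get_obs();print(o["position"],R.from_quat(o["tool_rot"]).as_matrix(),o["time"])
E
```

```text
toptop [[ 0.6097 -0.0716  0.23  ]
 [ 0.6118 -0.1057  0.23  ]
 [ 0.542  -0.1144  0.23  ]
 [ 0.5383 -0.0782  0.23  ]]
scenetop [[ 0.5462 -0.1114  0.23  ]
 [ 0.5437 -0.078   0.23  ]
 [ 0.611  -0.0713  0.23  ]
 [ 0.6181 -0.1036  0.23  ]]
foot scene [ 0.6148 -0.1037  0.07  ] [ 0.6109 -0.0712  0.07  ] [ 0.6045 -0.0629  0.07  ]
foot top [ 0.54   -0.0829  0.07  ] [ 0.5424 -0.1125  0.07  ]
rail top [0.7192 0.2471 0.095 ] [ 0.6958 -0.3532  0.095 ] scene outer [ 0.705  -0.3512  0.095 ] [0.7275 0.2468 0.095 ]
near [0.432  0.2675 0.07  ] [ 0.4102 -0.3528  0.07  ]
cham [array([ 0.5216, -0.258 ]), array([ 0.5332, -0.3421]), array([ 0.4853, -0.353 ]), array([ 0.4712, -0.2683])]
mail [0.4839 0.2331 0.152 ]
[ 0.274  -0.5617  0.2226] [[ 0.8988  0.4384 -0.    ]
 [ 0.4384 -0.8988 -0.0001]
 [-0.      0.0001 -1.    ]] 0.7
```

Everything agrees. The tray's top face is about 70 mm wide, it falls toward n≈(-0.105,0.995), and the rail runs at 2.2°. I'll raise the tool, then move to the slot side with the fingers shut and the tool's y along the rail.

```bash
python3 -m jog '{"dp":[[0,0,-40],[0,0,-80],[0,0,-120],[40,-18,-120],[85,-38,-120],[130,-58,-120],[175,-78,-120],[220,-98,-120],[265,-118,-120],[310,-138,-120],[355,-158,-120],[390,-174,-120]],"delta_rot":[[0,0,0],[0,0,0],[0,0,0],[0,0,0.06],[0,0,0.12],[0,0,0.18],[0,0,0.24],[0,0,0.3],[0,0,0.36],[0,0,0.42],[0,0,0.492],[0,0,0.492]],"gripper":[-1,-1,-1,-1,-1,-1,-1,-1,-1,-1,-1,-1]}'
python3 - <<'E'
from h import *
o=robot.get_obs();M=R.from_quat(o["tool_rot"]).as_matrix();print(o["position"],M.round(3),o["ft_force"])
print("to", M.T@(np.array([.577,-.175,.212])-o["position"])*1000, "n",M.T@[-.105,.995,0])
print("decoy top", px("top",278,240,.24),px("top",316,240,.24),px("top",300,228,.24))
E
```

```text
time: 1.9
position: [0.5497, -0.2318, 0.3427]
tool_rot: [1.0, -0.019, 0.0, -0.0]
ft_force: [-0.5, 0.0, 0.3]
grip_width: 0.0027
grip_force: 0.0
[ 0.54969181 -0.2318364   0.34274914] [[ 0.999 -0.038  0.001]
 [-0.038 -0.999  0.   ]
 [ 0.001 -0.    -1.   ]] [-0.50009949  0.03404339  0.3457678 ]
to [ 25.04352847 -57.79706644 130.78139267] n [-1.42665810e-01 -9.90301187e-01  1.62154909e-04]
decoy top [ 0.33724098 -0.0432688   0.24      ] [ 0.335679   -0.15222209  0.24      ] [ 0.3708376  -0.10719486  0.24      ]
```

```bash
python3 -m jog '{"dp":[[12,-20,40],[25,-40,80],[25,-50,115],[25,-55,130],[24,-65,130],[23,-75,130],[22,-85,130],[21,-95,130],[20,-100,130],[20,-105,130],[20,-105,130]],"delta_rot":[[0,0,0],[0,0,0],[0,0,0],[0,0,0],[0,0,0],[0,0,0],[0,0,0],[0,0,0],[0,0,0],[0,0,0],[0,0,0]],"gripper":[-1,-1,-1,-1,-1,-1,-1,-1,-1,-1,-1]}'
python3 - <<'E'
from h import *
import cv2
a=robot.camera("scene")[130:290,145:395,::-1];cv2.imwrite("pics/s1.png",cv2.resize(a,None,fx=3.2,fy=3.2))
E
```

```text
time: 3.0
position: [0.5723, -0.1296, 0.213]
tool_rot: [1.0, -0.019, 0.0, 0.0]
ft_force: [-0.5, 0.3, 0.9]
grip_width: 0.0004
grip_force: 0.0
```

View pics/s1.png

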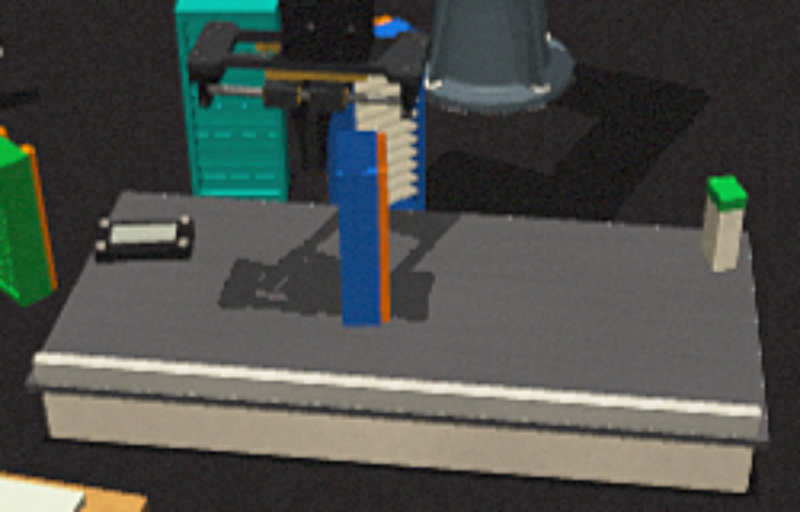

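The tray is unmoved, with the shut fingers beside its top at (325,140). I'll push along n now.

```bash
python3 -m jog '{"dp":[[-1,-5,0],[-1,-10,0],[-2,-15,0],[-3,-20,0],[-3,-25,0],[-4,-30,0],[-5,-35,0],[-6,-40,0],[-6,-45,0],[-7,-50,0],[-8,-55,0],[-8,-60,0]],"delta_rot":[[0,0,0],[0,0,0],[0,0,0],[0,0,0],[0,0,0],[0,0,0],[0,0,0],[0,0,0],[0,0,0],[0,0,0],[0,0,0],[0,0,0]],"gripper":[-1,-1,-1,-1,-1,-1,-1,-1,-1,-1,-1,-1]}'
python3 - <<'E'
from h import *
import cv2
a=robot.camera("scene")[130:290,145:395,::-1];cv2.imwrite("pics/s2.png",cv2.resize(a,None,fx=3.2,fy=3.2))
E
```

```text
time: 4.25
position: [0.5664, -0.0695, 0.2125]
tool_rot: [1.0, -0.019, -0.0, -0.0]
ft_force: [0.1, -0.5, -0.5]
grip_width: 0.0006
grip_force: 0.0
```

View pics/s2.png

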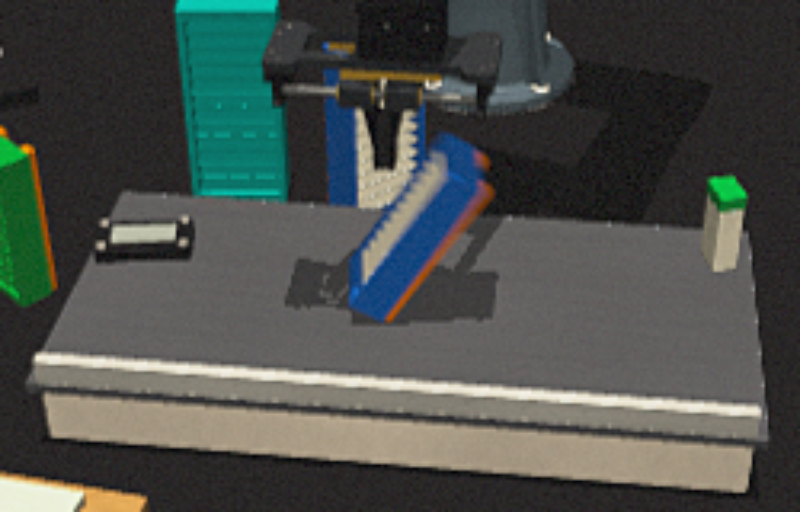

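The tray is mid-fall onto its runners. I'll move up and back to the near side with the fingers open, then look.

```bash
python3 -m jog '{"dp":[[0,0,-20],[0,0,-40],[-20,-15,-40],[-40,-30,-40],[-60,-45,-40],[-80,-65,-40],[-95,-78,-40],[-95,-78,-40]],"delta_rot":[[0,0,0],[0,0,0],[0,0,0],[0,0,0],[0,0,0],[0,0,0],[0,0,0],[0,0,0]],"gripper":[-1,-1,-1,1,1,1,1,1]}'
python3 - <<'E'
from h import *
import cv2
a=robot.camera("scene")[130:290,145:395,::-1];cv2.imwrite("pics/s3.png",cv2.resize(a,None,fx=3.2,fy=3.2))
E
```

```text
time: 5.1
position: [0.4722, 0.0133, 0.2525]
tool_rot: [1.0, -0.018, -0.001, -0.0]
ft_force: [-0.2, -0.5, 0.9]
grip_width: 0.0321
grip_force: 0.0
```

View pics/s3.png

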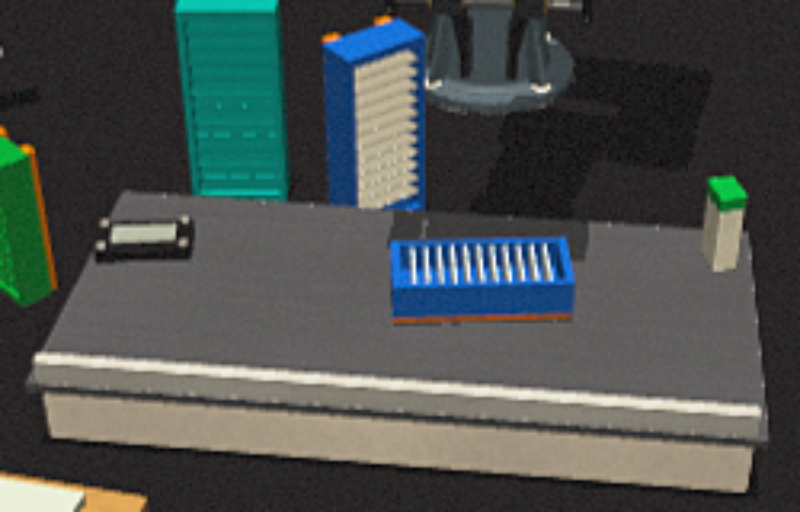

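The tray lies flat with its slots up. Its top corners are (391,240), (567,237), (573,282) and (392,288).

```bash
python3 - <<'E'
from h import *
c=np.array([sc(*p,.112) for p in [(391,240),(567,237),(573,282),(392,288)]]);print(c.round(4),c.mean(0))
o=robot.get_obs();M=R.from_quat(o["tool_rot"]).as_matrix();m=c.mean(0)
w=np.array([.9992,-.039,0]);rail=.7075+.039*(m[1]+.053)
print("gap to rail",(rail-m[0])*.9992,"nearside target", M.T@(np.array([m[0]-.07,m[1]+.004,.088])-o["position"])*1000,"w",M.T@w,o["position"])
E
```

```text
[[ 0.5391 -0.0676  0.112 ]
 [ 0.5223  0.0917  0.112 ]
 [ 0.5911  0.0968  0.112 ]
 [ 0.6118 -0.06    0.112 ]] [0.56607692 0.01522007 0.112     ]
gap to rail 0.14396839614392917 nearside target [ 21.5396788   -7.91568465 164.82492524] w [9.99958180e-01 2.24452173e-03 4.91191642e-04] [0.47418202 0.01215812 0.25281691]
```

```bash
python3 -m jog '{"dp":[[14,-8,40],[14,-8,80],[14,-8,120],[14,-8,150],[14,-8,167],[14,-8,167],[25,-8,167],[35,-8,167],[45,-8,167],[55,-8,167],[65,-8,167],[75,-8,167]],"delta_rot":[[0,0,0],[0,0,0],[0,0,0],[0,0,0],[0,0,0],[0,0,0],[0,0,0],[0,0,0],[0,0,0],[0,0,0],[0,0,0],[0,0,0]],"gripper":[1,1,1,1,1,1,1,1,1,1,1,1]}'
python3 -m jog '{"dp":[[10,0,0],[20,0,0],[30,0,0],[40,0,0],[50,0,0],[60,0,0],[66,0,0],[66,0,0]],"delta_rot":[[0,0,0],[0,0,0],[0,0,0],[0,0,0],[0,0,0],[0,0,0],[0,0,0],[0,0,0]],"gripper":[1,1,1,1,1,1,1,1]}'
python3 - <<'E'
from h import *
import cv2
a=robot.camera("scene")[130:290,145:395,::-1];cv2.imwrite("pics/s4.png",cv2.resize(a,None,fx=3.2,fy=3.2))
E
```

```text
time: 6.35
position: [0.5503, 0.0168, 0.0859]
tool_rot: [1.0, -0.019, -0.0, 0.0]
ft_force: [-1.7, -1.0, 2.2]
grip_width: 0.0869
grip_force: 1.2
time: 7.15
position: [0.6178, 0.014, 0.0855]
tool_rot: [1.0, -0.019, 0.001, 0.0]
ft_force: [0.7, 0.5, -0.2]
grip_width: 0.0869
grip_force: 0.0
```

View pics/s4.png

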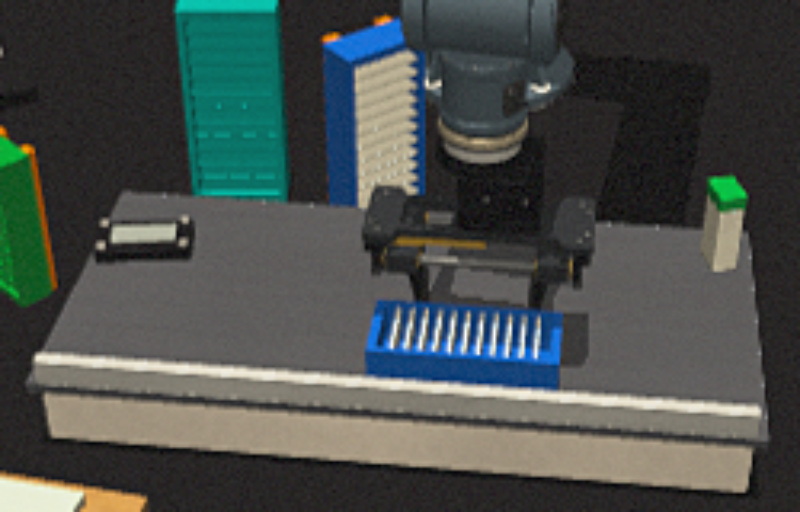

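The tray is square and close to the rail, with its top front edge from (367,352) to (558,365). I'll close the last gap gently.

```bash
python3 -m jog '{"dp":[[3,0,0],[6,0,0],[9,0,0],[11,0,0],[12,0,0],[12,0,0],[12,0,0]],"delta_rot":[[0,0,0],[0,0,0],[0,0,0],[0,0,0],[0,0,0],[0,0,0],[0,0,0]],"gripper":[1,1,1,1,1,1,1]}'
python3 -m jog '{"dp":[[1,0,0],[2,0,0],[3,0,0],[3,0,0]],"delta_rot":[[0,0,0],[0,0,0],[0,0,0],[0,0,0]],"gripper":[1,1,1,1]}'
```

```text
time: 7.9
position: [0.6281, 0.0138, 0.0856]
tool_rot: [1.0, -0.019, 0.0, 0.0]
ft_force: [0.2, 0.2, 0.3]
grip_width: 0.0869
grip_force: 0.1
time: 8.3
position: [0.6309, 0.0137, 0.0856]
tool_rot: [1.0, -0.019, 0.0, -0.0]
ft_force: [-2.2, -0.6, 1.1]
grip_width: 0.0872
grip_force: 0.9
```

```bash
for i in 1 2 3; do python3 -m jog '{"dp":[[1,0,0],[2,0,0],[2,0,0]],"delta_rot":[[0,0,0],[0,0,0],[0,0,0]],"gripper":[1,1,1]}' | grep -E "pos|ft_"; done
```

```text
position: [0.6321, 0.0137, 0.0855]
ft_force: [-4.3, -0.3, 3.1]
position: [0.6321, 0.0138, 0.0855]
ft_force: [-7.3, 0.2, 7.0]
position: [0.6321, 0.0138, 0.0855]
ft_force: [-11.1, -0.2, 9.9]
```

The force is rising with no further travel, so the tray is seated. I'll back off and check.

```bash
python3 -m jog '{"dp":[[-10,0,0],[-30,0,0],[-55,0,0],[-80,0,0],[-80,0,-40],[-80,0,-80],[-80,0,-120],[-80,0,-160],[-80,0,-160]],"delta_rot":[[0,0,0],[0,0,0],[0,0,0],[0,0,0],[0,0,0],[0,0,0],[0,0,0],[0,0,0],[0,0,0]],"gripper":[1,1,1,1,1,1,1,1,1]}'
python3 - <<'E'
from h import *
import cv2
a=robot.camera("scene")[130:290,145:395,::-1];cv2.imwrite("pics/s5.png",cv2.resize(a,None,fx=3.2,fy=3.2))
E
```

```text
time: 10.1
position: [0.5624, 0.0158, 0.2519]
tool_rot: [1.0, -0.019, 0.009, 0.001]
ft_force: [0.9, 1.3, -0.2]
grip_width: 0.0872
grip_force: 0.0
```

View pics/s5.png

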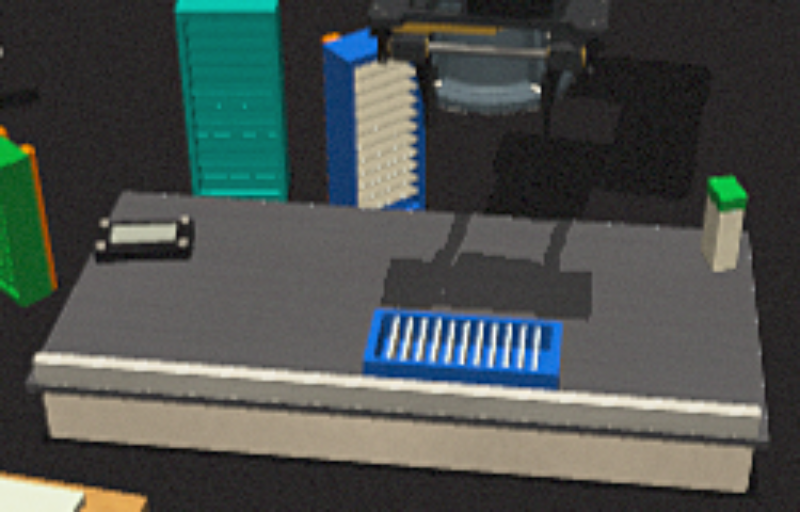

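The tray sits against the rail and parallel to it: its edge runs (373,308) to (562,322), the same slope as the rail. Nothing else has moved. I'll check the numbers and hand in only if they pass.

```bash
python3 - <<'E'
from h import *
c=np.array([sc(*p,.112) for p in [(373,308),(562,322),(559,376),(364,363)]]);m=c.mean(0)
g=(.7075+.039*(m[1]+.053)-m[0])*.9992;print(c.round(4),m,"centre to rail",g)
if g<.041: print(robot.hand_in())
E
```

```text
[[ 0.6415 -0.0736  0.112 ]
 [ 0.6489  0.0873  0.112 ]
 [ 0.7201  0.085   0.112 ]
 [ 0.7155 -0.0734  0.112 ]] [0.68148782 0.00633447 0.112     ] centre to rail 0.02830355910864742
the job is handed in; nothing more can be done
None
```

The tray was pushed over onto its runners, slots up, and pushed flush and parallel against the stop rail; the arm moved clear, nothing else in view moved, and I handed in at about 10 s without seeing the verdict (measured centre-to-rail distance 28 mm against 35 mm for flush, a gap I put down to camera error because the tray stopped moving as force built up).

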